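# Turn the drip board over, ribs up

### The job

The rectangular bamboo drip board lies on the teak tray with its ribs down. Slide it part of the way out over the tray's open long edge, the one without a rim, so that it overhangs but stays flat; then get under the overhanging end and tip the board over towards the rim opposite, so that it comes to lie flat with its ribs up, wholly on the tray. Leave the round coaster and the shaving bowl where they are.

Things in the scene. Friction and masses are not known exactly. Their poses are not given: they have to be found in the camera images.
- board: Rectangular bamboo board, 120 (x) x 100 (y) x 11 mm, 80-170 g: 6 mm plate, five 5 mm ribs along x on one face. Starts ribs down, within 4 deg of the tray's yaw, -x edge 15-55 mm inside the tray's open edge. Origin: centre of the ribbed face at the rib tips; z: ribs to smooth face (up at start). Wood friction: the +x edge stays put as a pivot when the overhanging -x end is lifted.
- tray: Fixed teak tray, 260 (x) x 560 (y) mm, flat top 80 mm above the counter, slab 16 mm, hollow below for 85 mm in from its open long edge, which is at x -130 mm and faces the robot's right (world -y); x points to the robot's left, y to the robot. Rims 10 mm high along +x (inner side x +118) and both ends. Origin: on the counter under its centre. Board and coaster lie at y +80 and -80 mm, either way round.
- coaster: Round bamboo coaster, 90 mm across, 11 mm thick, loose on the tray beside the board; leave alone. Origin: centre of its underside.
- bowl: Black ceramic shaving bowl, 90 mm across the rim, 50 mm high, loose on the tray near the end far from the robot (tray y -215 mm); leave alone. Origin: centre of its underside. (A bamboo comb and a clip of orange guard combs lie near the other end.)
There are look-alikes about, which are no part of the job. Leave any green or pink look-alike of the board alone.

How it is judged (in metres and radians):
On the way:
1. the board, still flat and ribs down, overhangs the tray's open edge by at least 20 mm (x of board in the frame of tray below -0.09 m and angle between board's own z axis and vertical below 0.15 rad and z of board in the frame of tray above 0.075 m), for 0.2 s.
At the end, for the whole second after the job is handed in: The board lies at rest flat on the tray's top surface (within 8 degrees) with its ribs up, wholly on the tray: at most 10 mm of it past the open edge (angle between board's own z axis and vertical above 3 rad and z of board in the frame of tray between 0.086 and 0.096 m and x of board in the frame of tray above -0.08 m and linear speed of board below 0.02 m/s and angular speed of board below 0.1 rad/s); the robot touches nothing.
It fails at once if the coaster is shifted by more than 20 mm (distance of coaster from where it was at the start of the episode above 0.02 m).
It fails at once if the bowl is shifted by more than 20 mm (distance of bowl from where it was at the start of the episode above 0.02 m).
It also fails if it takes over 48 s, if anything falls off the work surface, if the arm or the gripper's body presses on something with over 40 N, if the wrist force passes 120 N, or if a joint passes its speed limit or range.

### The arm

A 6-joint arm with a two-finger parallel gripper is mounted at the origin on the work surface. World frame = base frame: x ahead of the robot, y to its left, z up, the work surface at z = 0. Lengths are in m, angles in degrees, forces in N, time in s.
With the tool pointing down it reaches from about 0.325 to 0.925 m from the base axis. Payload 3.1 kg.
Tool frame: the origin (TCP) lies between the finger pads; the fingertips stand 8 mm ahead of it and the grasp point (between the pads) lies 11 mm behind it (robot.tcp_to_tips is the distance from the TCP to the fingertips, in m); z points along the fingers, y is the line along which they close (so a half turn about z gives the same grasp; the last joint's range is limited). The gripper opens to 85 mm and grips with 20 to 120 N. Pads are 22 mm wide; open, the fingers measure 114 mm over their backs; the gripper's body (76 mm by 85 mm) begins 54 mm behind the grasp point. The pads swing forward as they close: fully open they stand 13 mm farther back than shut.
Start: joints at [-79.538, 12.427, 92.441, -0, 75.132, -6.429], TCP at [0.182, -0.598, 0.239] pointing down, gripper open.
Joint ranges: [-157.48, 157.48], [-44.54, 120.13], [17.64, 146.25], [-64.5, 244.5], [7.68, 150.69], [-147.95, 147.95]. Speed limits (degrees/s): [159.86, 159.86, 180, 180, 180, 180].

### API

Orientations are given as [roll, pitch, yaw] about the fixed x, y, z axes, in that order (R = Rz(yaw) Ry(pitch) Rx(roll)).
In Python, from workcell import robot gives the robot as it stands. The module is installed in compiled form; this text tells all that it offers.
- The arm moves only by the shell command python3 -m jog 'ROWS' [FORCE]. ROWS is JSON, a list of rows, each a list of 3 entries, a list of its own where there are three numbers: the opening, from 0 (shut) to 1 (fully open), then the shift along the tool's x, y, z in m, then the turn, a rotation vector about the tool's x, y, z in degrees. In form: [[jaw, [x, y, z], [rx, ry, rz]], ...]. A call has 1 to 20 rows; each row shifts and turns the commanded pose from where the row before left it, along the tool's axes as they then stand; what a row does not reach is not made up. A row lasts 1/12 s, in which the tool goes at most 41.7 mm and 7.16 degrees, less where a joint would pass 70% of its speed; a pose out of reach is approached as far as the arm can. A call is refused whole if a number of a shift passes 0.0417 or a number of a turn 7.16, either way. A call with a gripper value outside its range is refused whole. The fingers move at their own pace and stop on an object; FORCE is the grip in N (left out, the last holds). Time passes only in rows, so rows that do not move let the fingers close. It gives the time, the measured TCP pose, the force, the opening and the grip force at its end, in the units of the state.
- robot.state(): the state, without advancing time (a new reading comes with each control period).
- robot.camera(name): name is "side" or "top" or "wrist"; returns the picture (384x512x3 uint8, red, green, blue); there is no depth.
- robot.calibration(name): a dict with "vertical_fov" (degrees; the focal length in pixels is half the picture's height over the tangent of half this angle, whatever the lens; pixels are square), "cx", "cy" (the principal point, pixels), "k1" (the pictures are not rectified: a ray, as slopes to the right and down, at radius r is drawn at 1 + k1 r^2 times it, then the intrinsics apply), "rvec" (rotation vector, rad) and "tvec" (3), from world to camera coordinates, as OpenCV has them. Camera axes: x right, y down, z forward; pixel columns grow to the right and rows downward; lengths in m; the calibration is good to about 2 mm. A picture is of the moment at which its call begins: read the wrist's pose just before it. calibration takes no time and is no camera call; for the wrist camera it gives the pose at the moment of the call.
- robot.job_done(): hands the job in; it is judged then, once.
The state is a dict: "t": time; "joint_pos": joint angles; "joint_velocities": joint speeds; "tau": joint torques, N m; "tool_pos": TCP position; "tool_rot": TCP orientation; "wrist_force": force on the tool from outside, world axes, zero at the start; "ft_torque": the same for the moment, N m; "opening": opening from 0.0 (shut) to 1.0 (fully open); "grasp_force": force on a finger pad.
Only numpy, scipy, OpenCV 4.12 (cv2) and the standard library are available. Lean on these libraries where they do the work, as an engineer would, in place of code of your own. Each camera call takes 0.05 s, during which the arm holds its last target. There are 200 camera calls.

## Working session

There is one attempt and no reset: what is moved stays moved. The work goes in short steps, Python scripts to look and compute and a shell command to move; the robot and the scene stay as the last step left them, time stands still between calls to the robot, and variables do not carry over. Pictures are saved under pics/ and viewed, at most 10 in all, crops included, and the job is handed in when it is done.

```bash
mkdir -p pics; ls; cat > h.py <<'E'
import numpy as np, cv2
from workcell import robot
def K(c):
    f=192/np.tan(np.radians(c["vertical_fov"])/2); return f
def ray(c,u,v):
    f=K(c); d=np.array([(u-c["cx"])/f,(v-c["cy"])/f]); 
    r=np.linalg.norm(d); s=r
    for _ in range(20): s=r/(1+c["k1"]*s*s)
    d=d*(s/r if r>0 else 1)
    R=cv2.Rodrigues(np.array(c["rvec"],float))[0]; t=np.array(c["tvec"],float).ravel()
    return -R.T@t, R.T@np.array([d[0],d[1],1])
def onplane(c,u,v,z):
    o,d=ray(c,u,v); return o+d*(z-o[2])/d[2]
def proj(c,p):
    R=cv2.Rodrigues(np.array(c["rvec"],float))[0]; q=R@np.array(p)+np.array(c["tvec"]).ravel()
    d=q[:2]/q[2]; d=d*(1+c["k1"]*(d@d)); return d*K(c)+[c["cx"],c["cy"]]
def snap(n,name):
    c=robot.calibration(n); im=robot.camera(n); cv2.imwrite(f"pics/{name}.png",im[:,:,::-1]); return c,im
E
python3 - <<'E'
from h import *
a=[snap(n,n+"0") for n in("top","side")]
cv2.imwrite("pics/both0.png",np.vstack([x[1][:,:,::-1] for x in a])[:, :]) 
for x in a:print(x[0], -cv2.Rodrigues(np.array(x[0]["rvec"]))[0].T@np.array(x[0]["tvec"]).ravel())
print(robot.state())
E
```

```text
pics
{'vertical_fov': 52.65256090428219, 'cx': 259.13197729711476, 'cy': 191.7442398811948, 'k1': -0.12747019875385007, 'rvec': array([ 2.12274706, -2.13898332,  0.19586486]), 'tvec': array([-0.02516451,  0.63113538,  0.75043792])} [ 0.4882564  -0.0249754   0.85035528]
{'vertical_fov': 43.0365164425927, 'cx': 251.9387493564047, 'cy': 188.65625750080756, 'k1': -0.10293954512469596, 'rvec': array([ 2.2656102 , -0.91516208,  0.3522183 ]), 'tvec': array([-0.45943691,  0.37340575,  0.68344062])} [ 0.20607073 -0.44530314  0.75950325]
{'t': 0.1, 'joint_pos': array([-7.95379774e+01,  1.24730724e+01,  9.25213302e+01, -1.01137768e-03,
        7.51313368e+01, -6.42856062e+00]), 'joint_velocities': array([-0.01781749, -0.12125796, -0.19483054, -0.0340662 , -0.04333294,
        0.0568557 ]), 'tau': array([-3.69756417e-04, -3.98079336e+01, -3.04969883e+01, -1.25110628e-04,
        4.28804808e-03, -4.05104771e-06]), 'tool_pos': array([ 0.18147458, -0.59731504,  0.23807328]), 'tool_rot': array([-1.79874942e+02, -1.31075017e-02,  1.68908296e+01]), 'wrist_force': array([-0.07217378,  0.27251759,  0.56504471]), 'ft_torque': array([ 0.00115988, -0.0115986 , -0.01485142]), 'grasp_force': 0.0, 'opening': 1.0009283877021977}
```

View pics/top0.png

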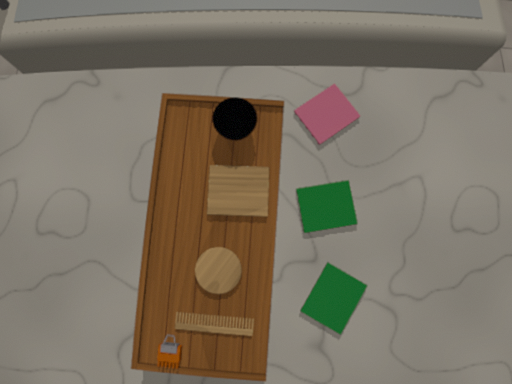

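View pics/side0.png

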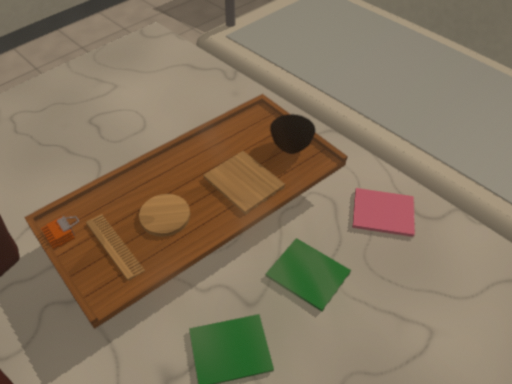

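The top view shows the board at about (238,191), the coaster at (218,270) and the bowl at (235,118). The tray's open edge runs from (283,103) to (267,378), and a green look-alike sits at (327,207) on the counter beside the board. The side view agrees. Next I'll measure.

```bash
cat > m.py <<'E'
from h import *
def board(im,c,z=0.091,box=(195,275,155,225)):
    hsv=cv2.cvtColor(im,cv2.COLOR_RGB2HSV); m=((hsv[...,0]>=12)&(hsv[...,0]<=28)&(hsv[...,2]>120)).astype(np.uint8)*255
    k=np.zeros_like(m); x0,x1,y0,y1=box; k[y0:y1,x0:x1]=m[y0:y1,x0:x1]
    k=cv2.morphologyEx(cv2.morphologyEx(k,cv2.MORPH_OPEN,np.ones((3,3))),cv2.MORPH_CLOSE,np.ones((5,5)))
    cs,_=cv2.findContours(k,0,2); q=max(cs,key=cv2.contourArea)
    P=np.array([onplane(c,*p[0],z)[:2] for p in q.astype(float)])
    return cv2.minAreaRect((P*1000).astype(np.float32)), P
E
python3 - <<'E'
from m import *
c=robot.calibration("top"); im=cv2.imread("pics/top0.png")[:,:,::-1].copy()
for b,n in(((200,275,155,225),"board"),((190,250,240,300),"coaster")):
    r,P=board(im,c,box=b); print(n,r,cv2.boxPoints(r).round())
hsv=cv2.cvtColor(im,cv2.COLOR_RGB2HSV); print(hsv[191,[225,240,255,272]],hsv[230,250])
for uv in((283,103),(267,378),(164,96),(134,368)): print(uv,onplane(c,*uv,0.08).round(4))
cs=robot.calibration("side")
# green: top corner / height by two views
s=cv2.imread("pics/side0.png")[:,:,::-1].copy()
for cc,i in((c,im),(cs,s)):
    h=cv2.cvtColor(i,cv2.COLOR_RGB2HSV); g=((h[...,0]>45)&(h[...,0]<75)&(h[...,1]>150)).astype(np.uint8)
    n,_,st,ce=cv2.connectedComponentsWithStats(g)
    for k in range(1,n):
        if st[k][4]>300: print(ce[k].round(1),st[k],[onplane(cc,*ce[k],z).round(3) for z in(0,.02,.04)])
E
```

```text
board ((629.0756225585938, 12.763927459716797), (120.96701049804688, 99.1175537109375), 87.93099212646484) [[577. -46.]
 [676. -49.]
 [681.  71.]
 [582.  75.]]
coaster ((472.9994201660156, 52.968055725097656), (85.32127380371094, 86.15721893310547), 89.9149398803711) [[430.  10.]
 [516.  10.]
 [516.  96.]
 [430.  96.]]
[[ 17 124 132]
 [ 18 125 133]
 [ 17 120 132]
 [ 15 169 119]] [ 14 176 100]
(283, 103) [ 0.8175 -0.082   0.08  ]
(267, 378) [ 0.2647 -0.042   0.08  ]
(164, 96) [0.8367 0.1724 0.08  ]
(134, 368) [0.2811 0.2157 0.08  ]
[326.2 206.3] [ 297  181   59   51 2249] [array([ 0.607, -0.179,  0.   ]), array([ 0.604, -0.175,  0.02 ]), array([ 0.602, -0.172,  0.04 ])]
[333.4 298.1] [ 301  264   65   69 2449] [array([ 0.407, -0.188,  0.   ]), array([ 0.409, -0.185,  0.02 ]), array([ 0.411, -0.181,  0.04 ])]
[244.3 359.1] [235 339  21  37 367] [array([ 0.415, -0.215,  0.   ]), array([ 0.409, -0.221,  0.02 ]), array([ 0.404, -0.227,  0.04 ])]
```

```bash
cat > d.py <<'E'
import sys
from h import *
from scipy.spatial.transform import Rotation as Ro
s=robot.state(); R=Ro.from_euler("xyz",s["tool_rot"],degrees=True).as_matrix()
print(s["t"],s["tool_pos"].round(4),s["tool_rot"].round(1),s["joint_pos"].round(1),"F",s["wrist_force"].round(1),s["opening"])
if len(sys.argv)>3:
    t=np.array([float(a) for a in sys.argv[1:4]]); print("tool shift",(R.T@(t-s["tool_pos"])).round(4))
E
python3 -c "from workcell import robot; print(robot.tcp_to_tips)"
Z='[0.4,[0,0,0],[0,0,-6.91]]'; python3 -m jog '[[0.4,[0,0,0],[0,0,-6.91]],[0.4,[0,0,0],[0,0,-6.91]],[0.4,[0,0,0],[0,0,-6.91]],[0.4,[0,0,0],[0,0,-6.91]],[0.4,[0,0,0],[0,0,-6.91]],[0.4,[0,0,0],[0,0,-6.91]],[0.4,[0,0,0],[0,0,-6.91]],[0.4,[0,0,0],[0,0,-6.91]],[0.4,[0,0,0],[0,0,-6.91]],[0.4,[0,0,0],[0,0,-6.91]]]' 
python3 -m jog '[[0.4,[0.036,0.0199,0],[0,0,0]],[0.4,[0.036,0.0199,0],[0,0,0]],[0.4,[0.036,0.0199,0],[0,0,0]],[0.4,[0.036,0.0199,0],[0,0,0]],[0.4,[0.036,0.0199,0],[0,0,0]],[0.4,[0.036,0.0199,0],[0,0,0]],[0.4,[0.036,0.0199,0],[0,0,0]],[0.4,[0.036,0.0199,0],[0,0,0]],[0.4,[0.036,0.0199,0],[0,0,0]],[0.4,[0.036,0.0199,0],[0,0,0]],[0.4,[0.036,0.0199,0],[0,0,0]],[0.4,[0.036,0.0199,0],[0,0,0]],[0.4,[0.036,0.0199,0],[0,0,0]],[0.4,[0.036,0.0199,0],[0,0,0]],[0.4,[0.036,0.0199,0],[0,0,0]],[0.4,[0.036,0.0199,0],[0,0,0]],[0.4,[0.036,0.0199,0],[0,0,0]],[0.4,[0.036,0.0199,0],[0,0,0]],[0.4,[0.036,0.0199,0],[0,0,0]],[0.4,[0.036,0.0199,0],[0,0,0]]]'
python3 d.py 0.632 0.096 0.11
```

```text
0.008
t: 0.93
tool_pos: [0.1815, -0.5976, 0.2385]
tool_rot: [-180.0, -0.1, 86.3]
wrist_force: [0.3, 0.0, -0.5]
opening: 0.401
grasp_force: 0.0
t: 2.6
tool_pos: [0.6293, 0.0944, 0.2386]
tool_rot: [-179.9, 0.0, 86.0]
wrist_force: [1.1, -0.4, 0.8]
opening: 0.4
grasp_force: 0.0
2.6 [0.6293 0.0944 0.2386] [-179.9    0.    86. ] [ 2.2 13.9 90.8 -0.  75.4  6.2] F [ 1.1 -0.4  0.8] 0.4001937975826239
tool shift [0.0018 0.0027 0.1286]
```

```bash
python3 -m jog '[[0.4,[0.001,0.0015,0.033],[0,0,0]],[0.4,[0.001,0.0015,0.033],[0,0,0]],[0.4,[0,0,0.033],[0,0,0]],[0.4,[0,0,0.033],[0,0,0]],[0.4,[0,0,0.012],[0,0,0]],[0.4,[0,0,0],[0,0,0]]]'
python3 -m jog '[[0.4,[0,0,0.002],[0,0,0]],[0.4,[0,0,0.002],[0,0,0]]]'
python3 - <<'E'
from m import *
c,im=snap("side","side1"); cv2.imwrite("pics/s1.png",cv2.resize(im[100:270,130:330,::-1],None,fx=3,fy=3))
E
```

```text
t: 3.1
tool_pos: [0.6288, 0.0941, 0.0907]
tool_rot: [-179.5, 0.0, 86.0]
wrist_force: [-0.3, -0.4, 0.8]
opening: 0.401
grasp_force: 0.0
t: 3.27
tool_pos: [0.634, 0.0941, 0.0937]
tool_rot: [179.8, -0.0, 86.0]
wrist_force: [-0.3, 0.5, 0.6]
opening: 0.403
grasp_force: 0.0
```

View pics/s1.png

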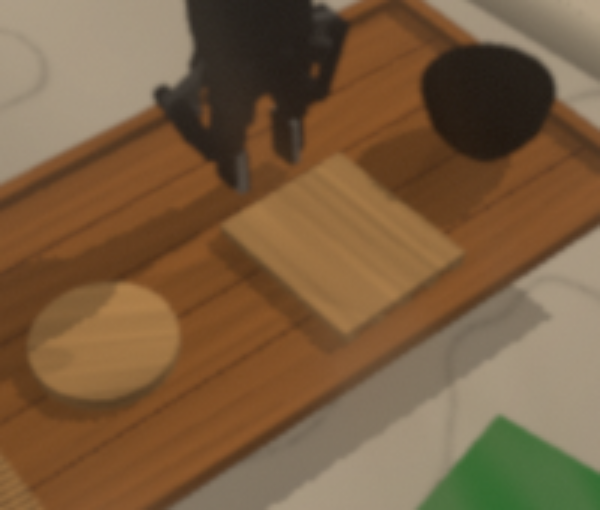

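The fingers are behind the board's +x edge and spread, with some height left. I'll descend until they touch.

```bash
python3 -m jog '[[0.4,[0,0,0],[0,0,0]],[0.4,[0,0,0.003],[0,0,0]],[0.4,[0,0,0],[0,0,0]]]'
for i in 1; do python3 -m jog '[[0.4,[0,0,0.002],[0,0,0]],[0.4,[0,0,0],[0,0,0]]]'; python3 -m jog '[[0.4,[0,0,0.002],[0,0,0]],[0.4,[0,0,0],[0,0,0]]]'; done
```

```text
t: 3.57
tool_pos: [0.6326, 0.0941, 0.0891]
tool_rot: [179.9, -0.0, 86.0]
wrist_force: [-0.9, 0.6, 0.3]
opening: 0.402
grasp_force: 0.0
t: 3.73
tool_pos: [0.6328, 0.0942, 0.0873]
tool_rot: [179.9, -0.0, 86.0]
wrist_force: [-0.1, 0.5, 3.5]
opening: 0.404
grasp_force: 1.7
t: 3.9
tool_pos: [0.6329, 0.0941, 0.0872]
tool_rot: [180.0, 0.0, 86.0]
wrist_force: [-5.0, -0.2, 11.8]
opening: 0.399
grasp_force: 5.8
```

```bash
python3 -m jog '[[0.4,[0,0,-0.005],[0,0,0]],[0.4,[-0.004,0,0],[0,0,0]],[0.4,[-0.005,0,0],[0,0,0]],[0.4,[-0.005,0,0],[0,0,0]],[0.4,[-0.005,0,0],[0,0,0]],[0.4,[-0.005,0,0],[0,0,0]],[0.4,[-0.005,0,0],[0,0,0]],[0.4,[-0.005,0,0],[0,0,0]],[0.4,[-0.005,0,0],[0,0,0]],[0.4,[-0.005,0,0],[0,0,0]],[0.4,[-0.005,0,0],[0,0,0]],[0.4,[-0.005,0,0],[0,0,0]],[0.4,[-0.004,0,0],[0,0,0]],[0.4,[0,0,0],[0,0,0]]]'
python3 - <<'E'
from m import *
c,im=snap("side","side2"); cv2.imwrite("pics/s2.png",cv2.resize(im[100:300,130:350,::-1],None,fx=2.5,fy=2.5))
E
```

```text
t: 5.07
tool_pos: [0.628, 0.0352, 0.0893]
tool_rot: [-180.0, 0.0, 85.9]
wrist_force: [0.0, 0.2, 0.9]
opening: 0.402
grasp_force: 0.0
```

View pics/s2.png

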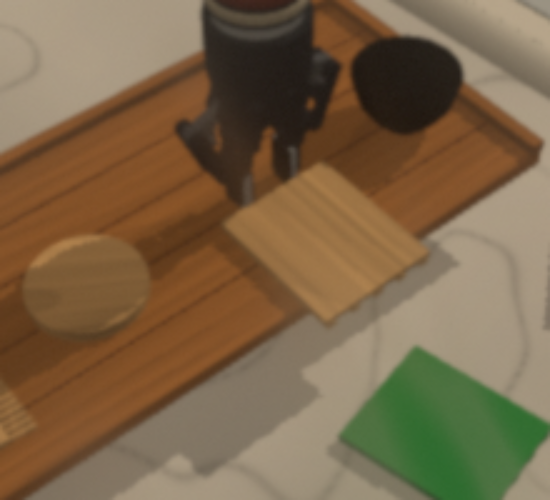

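The board has moved flat past the open edge, with crop corners at (225,225), (320,165), (430,252) and (328,320). I'll compute its pose.

```bash
python3 - <<'E'
from m import *
c=robot.calibration("side")
o=np.array([.5505,.0677]); ex=np.array([.0722,.9974]); ey=np.array([-.9974,.0722])
T=lambda p:np.array([(p[:2]-o)@ex,(p[:2]-o)@ey]).round(4)
for u,v in((225,225),(320,165),(430,252),(328,320)): p=onplane(c,130+u/2.5,100+v/2.5,.091); print(p.round(3),T(p))
# tray open edge check at crop (200,385) and (540,150)
for u,v in((200,385),(540,150)): p=onplane(c,130+u/2.5,100+v/2.5,.08); print("edge",T(p))
# green: thickness via top centre
g=onplane(c,130+415/2.5,100+345/2.5,.011);print(g)
E
```

```text
[0.578 0.021 0.091] [-0.0444 -0.0306]
[0.671 0.017 0.091] [-0.042  -0.1242]
[ 0.667 -0.101  0.091] [-0.1597 -0.1283]
[ 0.571 -0.093  0.091] [-0.1591 -0.0318]
edge [-0.1395  0.064 ]
edge [-0.1328 -0.2765]
[ 0.64513743 -0.11379322  0.011     ]
```

```bash
python3 -m jog '[[0.4,[-0.002,0,0],[0,0,0]],[0.4,[-0.002,0,0],[0,0,0]],[0.4,[0,0,0],[0,0,0]],[0.4,[0,0,0],[0,0,0]],[0.4,[0.006,0,0],[0,0,0]],[0.4,[0.006,0,-0.01],[0,0,0]],[0.4,[0,0,-0.04],[0,0,0]],[0.4,[0,0,-0.04],[0,0,0]],[0.4,[0,0,-0.04],[0,0,0]],[0.4,[0,0,-0.04],[0,0,0]],[0.4,[-0.04,0,0],[0,0,0]],[0.4,[-0.04,0,0],[0,0,0]],[0.4,[-0.04,0,0],[0,0,0]],[0.4,[-0.04,0,0],[0,0,0]],[0.4,[-0.04,0,0],[0,0,0]],[0.4,[-0.04,0,0],[0,0,0]],[0.4,[0,0,0],[0,0,0]]]'
python3 -m jog '[[0.4,[0,0,0],[0,7.1,0]],[0.4,[0,0,0],[0,7.1,0]],[0.4,[0,0,0],[0,7.1,0]],[0.4,[0,0,0],[0,7.1,0]],[0.4,[0,0,0],[0,7.1,0]],[0.4,[0,0,0],[0,7.1,0]]]'
python3 d.py
```

```text
t: 6.53
tool_pos: [0.6112, -0.202, 0.2603]
tool_rot: [179.9, 0.3, 85.6]
wrist_force: [0.8, 1.0, 0.2]
opening: 0.4
grasp_force: 0.0
t: 7.03
tool_pos: [0.6127, -0.1951, 0.2616]
tool_rot: [179.8, -42.8, 86.2]
wrist_force: [0.4, 0.3, -0.3]
opening: 0.396
grasp_force: 0.0
7.0333 [ 0.6127 -0.1951  0.2616] [179.8 -42.8  86.2] [-39.1  26.   81.2  34.3  98.9 -37.9] F [ 0.4  0.3 -0.3] 0.3959909226234631
```

```bash
python3 -m jog '[[0.4,[0,0,0],[0,7.1,0]],[0.4,[0,0,0],[0,7.1,0]],[0.4,[0,0,0],[0,7.1,0]],[0.4,[0,0,0],[0,7.1,0]],[0.4,[0,0,0],[0,4.5,0]],[0.4,[0,0,0],[0,0,0]]]'
python3 d.py 0.609 -0.175 0.068
python3 - <<'E'
from m import *
c,im=snap("top","top3"); r,P=board(im,c,box=(195,310,155,225)); print(r,cv2.boxPoints(r).round())
E
```

```text
t: 7.53
tool_pos: [0.6107, -0.1945, 0.2549]
tool_rot: [-178.2, -75.8, 84.2]
wrist_force: [-0.2, 0.4, -1.6]
opening: 0.404
grasp_force: 0.0
7.5333 [ 0.6107 -0.1945  0.2549] [-178.2  -75.8   84.2] [-44.4  40.3  77.4  55.3 116.4 -40.8] F [-0.2  0.4 -1.6] 0.40395655087746796
tool shift [-0.1765 -0.0016  0.0645]
((631.4381713867188, -52.97052764892578), (152.78048706054688, 141.75050354003906), 88.12825012207031) [[ 558. -127.]
 [ 700. -132.]
 [ 705.   21.]
 [ 563.   26.]]
```

View pics/top3.png

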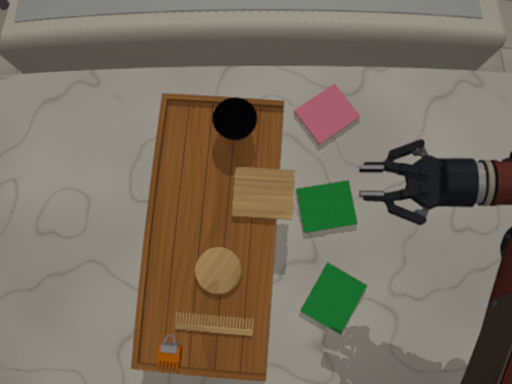

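The board overhangs by about 31 mm: its right edge is near column 294 and the tray edge near column 279. The coaster and bowl haven't moved. The gripper is a horizontal fork at row 181. Lowering it now.

```bash
python3 -m jog '[[0.4,[-0.038,0.001,0.008],[0,0,0]],[0.4,[-0.038,0.001,0.008],[0,0,0]],[0.4,[-0.038,0.001,0.008],[0,0,0]],[0.4,[-0.038,0.001,0.008],[0,0,0]],[0.4,[-0.034,0.001,0.008],[0,0,0]],[0.4,[0,0,0],[0,0,0]],[0.4,[0,0,0],[0,0,0]]]'
python3 d.py 0.615 -0.085 0.055
```

```text
t: 8.17
tool_pos: [0.616, -0.2018, 0.0688]
tool_rot: [-179.4, -75.6, 85.6]
wrist_force: [0.9, -0.4, 0.4]
opening: 0.394
grasp_force: 0.0
8.1667 [ 0.616  -0.2018  0.0688] [-179.4  -75.6   85.6] [-44.5  56.3  73.4  51.  109.  -51.7] F [ 0.9 -0.4  0.4] 0.39383336438755595
tool shift [ 0.0155 -0.0088  0.1162]
```

```bash
python3 -m jog '[[0.4,[0.005,-0.001,0.02],[0,0,0]],[0.4,[0.005,-0.001,0.02],[0,0,0]],[0.4,[0.005,-0.001,0.02],[0,0,0]],[0.4,[0,0,0.02],[0,0,0]],[0.4,[0,0,0.017],[0,0,0]],[0.4,[0,0,0.016],[0,0,0]],[0.4,[0,0,0],[0,0,0]],[0.4,[0,0,0],[0,0,0]]]'
python3 d.py 0.615 -0.088 0.056
python3 - <<'E'
from m import *
c,im=snap("side","side4"); cv2.imwrite("pics/s4.png",cv2.resize(im[120:320,180:400,::-1],None,fx=2.7,fy=2.7))
E
```

```text
t: 8.83
tool_pos: [0.6216, -0.0896, 0.0568]
tool_rot: [179.7, -75.5, 86.4]
wrist_force: [-0.5, -0.1, 0.7]
opening: 0.402
grasp_force: 0.0
8.8333 [ 0.6216 -0.0896  0.0568] [179.7 -75.5  86.4] [-37.6  52.3  83.3  55.2 101.4 -53.6] F [-0.5 -0.1  0.7] 0.40238956848947854
tool shift [-0.0004 -0.0067  0.0013]
```

View pics/s4.png

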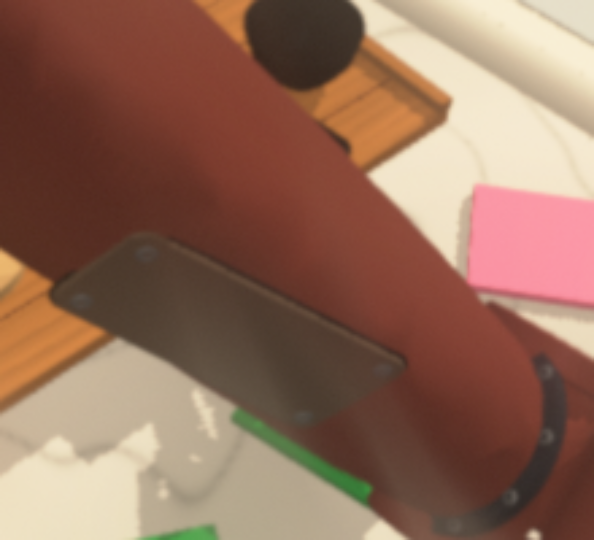

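The forearm hides the tip in this view, and its contact force is zero. I'll lift along an arc about the +x edge, starting with roughly 20°.

```bash
python3 -m jog '[[0.4,[0.0073,0,-0.0019],[0,0,0]],[0.4,[0.0073,0,-0.0019],[0,0,0]],[0.4,[0.008,0,-0.001],[0,0,0]],[0.4,[0.008,0,-0.001],[0,0,0]],[0.4,[0.0082,0,0],[0,0,0]],[0.4,[0.0082,0,0],[0,0,0]],[0.4,[0,0,0],[0,0,0]]]'
python3 d.py
python3 - <<'E'
from m import *
c,im=snap("top","top5"); a=cv2.resize(im[90:300,180:400,::-1],None,fx=2,fy=2)
w=robot.camera("wrist"); b=cv2.resize(w[:,:,::-1],None,fx=.68,fy=.68)
o=np.zeros((420,800,3),np.uint8); o[:420,:440]=a; o[:261,440:788]=b[:261,:348]; cv2.imwrite("pics/v5.png",o)
E
```

```text
t: 9.47
tool_pos: [0.6224, -0.0843, 0.1047]
tool_rot: [179.3, -75.4, 86.7]
wrist_force: [0.9, -0.8, 0.3]
opening: 0.399
grasp_force: 0.3
9.4667 [ 0.6224 -0.0843  0.1047] [179.3 -75.4  86.7] [-37.3  47.4  85.2  56.1 102.7 -51. ] F [ 0.9 -0.8  0.3] 0.3986269800663085
```

View pics/v5.png

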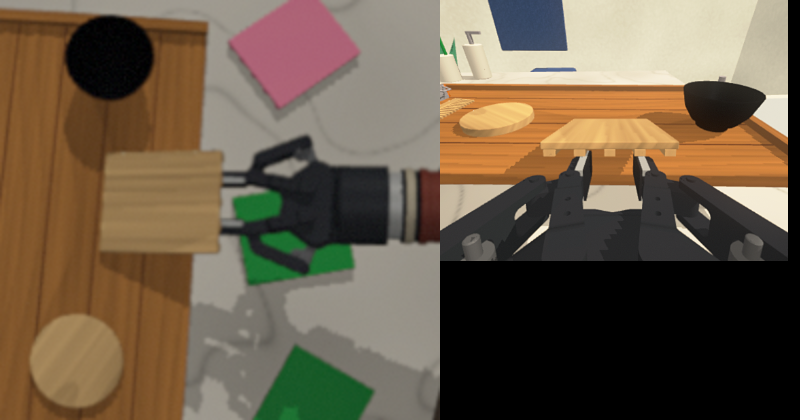

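The board is tilted on the fork and well centred, with its far edge unchanged. Continuing the arc.

```bash
python3 -m jog '[[0.4,[0.008,0,0.0015],[0,0,0]],[0.4,[0.008,0,0.0015],[0,0,0]],[0.4,[0.0077,0,0.0029],[0,0,0]],[0.4,[0.0077,0,0.0029],[0,0,0]],[0.4,[0.0069,0,0.0041],[0,0,0]],[0.4,[0.0069,0,0.0041],[0,0,0]],[0.4,[0.0062,0,0.0053],[0,0,0]],[0.4,[0.0062,0,0.0053],[0,0,0]],[0.4,[0,0,0],[0,0,0]],[0.4,[0,0,0],[0,0,0]]]'
python3 d.py
python3 - <<'E'
from m import *
c,im=snap("top","top6"); a=cv2.resize(im[90:300,180:400,::-1],None,fx=2,fy=2)
w=robot.camera("wrist"); b=cv2.resize(w[:,:,::-1],None,fx=.68,fy=.68)
o=np.zeros((420,800,3),np.uint8); o[:420,:440]=a; o[:261,440:788]=b[:261,:348]; cv2.imwrite("pics/v6.png",o)
E
```

```text
t: 10.4
tool_pos: [0.6245, -0.0424, 0.1516]
tool_rot: [179.9, -75.5, 86.1]
wrist_force: [-0.8, -0.9, -0.3]
opening: 0.401
grasp_force: 0.2
10.4 [ 0.6245 -0.0424  0.1516] [179.9 -75.5  86.1] [-34.4  41.4  89.1  58.6 102.1 -47.9] F [-0.8 -0.9 -0.3] 0.401151766270684
```

View pics/v6.png

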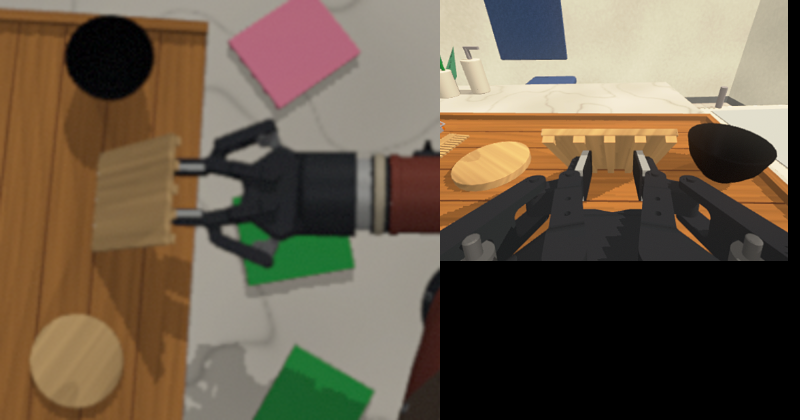

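The board stands at about 55–60° with its ribs on the fingertips. I'll push it through vertical.

```bash
python3 -m jog '[[0.4,[0.0052,0,0.0063],[0,0,0]],[0.4,[0.0052,0,0.0063],[0,0,0]],[0.4,[0.004,0,0.0071],[0,0,0]],[0.4,[0.004,0,0.0071],[0,0,0]],[0.4,[0.0027,0,0.0076],[0,0,0]],[0.4,[0.0027,0,0.0076],[0,0,0]],[0.4,[0.0013,0,0.0079],[0,0,0]],[0.4,[0.001,0,0.008],[0,0,0]],[0.4,[0.001,0,0.008],[0,0,0]],[0.4,[0,0,0],[0,0,0]],[0.4,[0,0,0],[0,0,0]],[0.4,[0,0,0],[0,0,0]],[0.4,[0,0,0],[0,0,0]]]'
python3 d.py
python3 - <<'E'
from m import *
c,im=snap("top","top7"); a=cv2.resize(im[90:300,180:400,::-1],None,fx=2,fy=2)
w=robot.camera("wrist"); b=cv2.resize(w[:,:,::-1],None,fx=.68,fy=.68)
o=np.zeros((420,800,3),np.uint8); o[:420,:440]=a; o[:261,440:788]=b[:261,:348]; cv2.imwrite("pics/v7.png",o)
E
```

```text
t: 11.58
tool_pos: [0.6296, 0.027, 0.161]
tool_rot: [179.9, -75.5, 86.0]
wrist_force: [0.0, 0.4, 0.1]
opening: 0.4
grasp_force: 0.0
11.5833 [0.6296 0.027  0.161 ] [179.9 -75.5  86. ] [-29.1  38.3  93.2  62.3  98.1 -46.8] F [0.  0.4 0.1] 0.40049488586814036
```

View pics/v7.png

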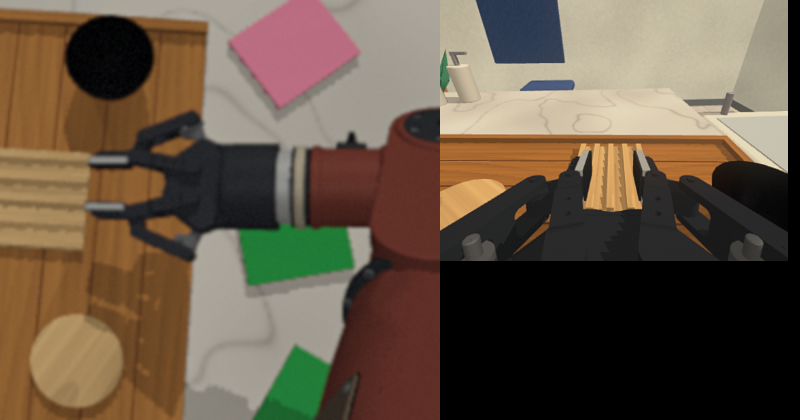

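The board has fallen over with its ribs up. I'll retreat and check that it lies flat and clear of the rim.

```bash
python3 -m jog '[[0.4,[0.02,0,-0.02],[0,0,0]],[0.4,[0.02,0,-0.03],[0,0,0]],[0.4,[0.02,0,-0.03],[0,0,0]],[0.4,[0,0,-0.04],[0,0,0]],[0.4,[0,0,-0.04],[0,0,0]],[0.4,[0,0,-0.04],[0,0,0]],[0.4,[0,0,0],[0,0,0]],[0.4,[0,0,0],[0,0,0]],[0.4,[0,0,0],[0,0,0]]]'
python3 - <<'E'
from m import *
c,im=snap("top","top8"); r,P=board(im,c,box=(150,240,150,222)); print(r,cv2.boxPoints(r).round())
r2,_=board(im,c,box=(190,250,240,300)); print(r2)
cv2.imwrite("pics/v8.png",cv2.resize(im[90:300,130:330,::-1],None,fx=2.5,fy=2.5))
E
```

```text
t: 12.43
tool_pos: [0.6167, -0.151, 0.2687]
tool_rot: [-179.9, -75.5, 85.8]
wrist_force: [-0.6, -0.2, -0.8]
opening: 0.403
grasp_force: 0.0
((648.0737915039062, 103.24647521972656), (125.50728607177734, 128.9817352294922), 88.0849380493164) [[582.  43.]
 [710.  38.]
 [715. 164.]
 [586. 168.]]
((485.5822448730469, 47.48925018310547), (89.30828857421875, 115.20223999023438), 65.87069702148438)
```

View pics/v8.png

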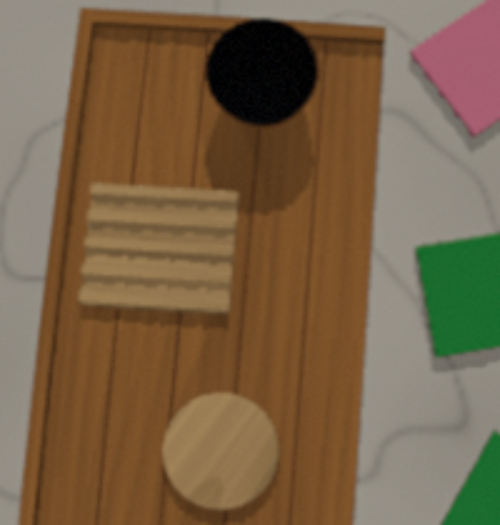

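The board lies flat with its ribs up (crop corners (90,184) and (230,312)), clear of the rim. The bowl at (262,72) and coaster at (220,450) are where they started.

```bash
python3 -c "from workcell import robot; print(robot.job_done())"
```

```text
the job is handed in; nothing more can be done
None
```

The board is turned over and, by the last top view, lies flat with its ribs up, wholly on the tray and just clear of the rim, with the coaster and bowl not visibly moved; I handed the job in at about 12.5 s and it returned no verdict.

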